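# Close a pot with the inner lid of a nested pair and take the cover away

## Robot

A 6-joint arm with a two-finger parallel gripper is mounted at the origin on a cart in front of the work surface, level with it; the furniture and walls round the work are solid. World frame = base frame: x ahead of the robot, y to its left, z up, the work surface at z = 0. Lengths are in m, angles in rad, forces in N, time in s.
With the tool pointing down it reaches from about 0.4 to 0.825 m from the base axis. Payload 7 kg.
Tool frame: the origin (TCP) lies at the centre of the arm's flange, where the gripper is bolted on; the fingertips stand 178 mm ahead of it and the grasp point (between the pads) lies 159 mm ahead of it; z points along the fingers, y is the direction in which the jaws open and shut (so a half turn about z gives the same grasp; the last joint's range is limited). The gripper opens to 88 mm and grips with 3 to 60 N. Pads are 19 mm wide; open, the fingers measure 130 mm over their backs; the gripper's body (78 mm by 193 mm) begins 47 mm behind the grasp point.
Start: joints at [1.434, 0.359, 0.012, 0, -1.224, -0.288], TCP at [0.278, 0.615, 0.405] pointing down, gripper open.
Joint ranges: [-3.07, 3.07], [-1.43, 2.12], [-1.02, 1.25], [-3.03, 1.67], [-3.05, -0], [-3.03, 3.03]. Speed limits (rad/s): [2.39, 2.39, 3.01, 3.14, 3.14, 3.14].

## Interface

Orientations are given as [roll, pitch, yaw] about the fixed x, y, z axes, in that order (R = Rz(yaw) Ry(pitch) Rx(roll)).
In Python, from station import * gives the robot as it stands.
- The arm moves only by the tool send_rows, never from a script. Its argument "motion" is a list of rows, each an object with "offset": the shift along the tool's x, y, z in cm, a list of three; "turn": the turn about the tool's z in degrees. In form: [{"offset": [x, y, z], "turn": turn}, ...]. A call has 1 to 8 rows; each row is the pose to reach, as a shift and turn from the pose commanded when the call began, along the tool's axes at that moment; what a row does not reach only later rows make up. A row lasts 1/10 s, in which the tool goes at most 50 mm and 8.59 degrees, less where a joint would pass 70% of its speed; a pose out of reach is approached as far as the arm can. A call with a gripper value outside its range is refused whole. "hand" is the opening, from -1 (shut) to 1 (fully open), set as the call begins (left out, the last holds). The fingers move at their own pace and stop on an object; "squeeze" is the grip in N (left out, the last holds). Time passes only in rows, so rows that repeat a pose let the fingers close. It gives the time, the measured TCP pose, the force and the opening at its end, in the units of the state.
- get_state(): the state, without advancing time (a new reading comes with each control period).
- grab_frame(name): name is "side" or "top"; returns a dict with "frame" (480x640x3 uint8, blue, green, red), "range_z" (480x640 float32, m along the optical axis (not along the pixel's ray), 0 where there is no reading), "vertical_fov" (degrees; the focal length in pixels is half the picture's height over the tangent of half this angle, whatever the lens; pixels are square), "cx", "cy" (the principal point, pixels), "cam_to_world" (4x4, takes a point from camera to world coordinates). Camera axes: x right, y up, looking along -z (the intrinsics and any distortion apply to the point x, -y, -z); pixel columns grow to the right and rows downward; lengths in m; the calibration is good to about 2 mm. A picture is of the moment at which its call begins.
- job_done(): hands the job in, once; it reports no verdict.
The state is a dict: "t": time; "q": joint angles; "qd": joint speeds; "joint_efforts": joint torques, N m; "eef_pos": TCP position; "ee_rot": TCP orientation; "force": force on the tool from outside, world axes, zero at the start; "moment": the same for the moment, N m; "width": finger opening in m.
Only numpy, scipy, OpenCV 4.12 (cv2) and the standard library are available. Lean on these libraries where they do the work, as an engineer would, in place of code of your own. Each camera call takes 0.05 s, during which the arm holds its last target. There are 200 camera calls.

## Task

The two nested lids are parked under the lips of the ejector dock. Press the dock's spring ejector fully home so that it pushes the lids out from under the lips, then pick the pair up together by the inner lid's black knob, lower it gently (do not drop it) onto the open pot until the inner lid is fully seated on the rim, and let go of the knob. Then lift the outer lid alone, straight up by its collar, so that the inner lid stays seated, and finish while still holding the outer lid, level and still, about a hand's breadth (10 cm) above the pot's rim; leave the pot standing where it is and do not disturb the other things on the bench.

Things in the scene. Friction and masses are not known exactly. Their poses are not given: they have to be found in the camera images.
- dock: fixed grey plate 154x106x8 mm holding the nested lids. Origin on the bench under the parked lids' axis; +x = way out, z up; plate x -62 to 92 mm. Two lips (32 to 36 mm above bench, x -52 to -2 mm, from 33 mm outward of the centre line) cover the outer lid's edge: lids can be lifted only when 35+ mm out. Bracket at x -60 to -52 mm, 46 mm high; 8 mm stop on the plate at x 87 mm
- ejector (a joint): the dock's spring slide, m: 0 at rest, 0.040 fully pressed, moving along the dock's +x. Its push plate stands 1 mm behind the parked lids' edge and pushes them out as far as it goes. Spring 3 N at rest, 7 N fully pressed, plus 1 to 3 N friction of the lids; it springs back when released, the lids stay out
- ejector_head (a point): centre of the rear face of the ejector's black round push head (disc 28 mm diameter, 8 mm thick, facing the dock's -x), 28 mm above the bench, 116 mm behind the dock's origin at rest; moves with the slide. Free bench behind and below it; press it along the dock's +x. Mind the drawer cabinet further left: 203 mm high, x 0.35 to 0.51 m, y above 0.44 m
- inner_lid: grey lid, 0.16 kg: flange 78 mm diameter, 4 mm thick; plug below it (63 mm diameter, 10 mm deep, tapered foot) enters the pot; central 10 mm stem with black cylindrical knob, 18 mm diameter, 26 to 48 mm above the origin. Origin: centre of the flange's underside, the face that seats on the rim; z up. Parked with its plug on the dock plate, origin 18 mm above the bench
- outer_lid: aluminium lid, 0.1 kg, loose on the inner flange: top plate 88 mm diameter, 4 mm thick; skirt (82 mm inside) 10 mm down; central collar 40 mm outside, 26 mm bore, top 20 mm above origin; the inner knob stands up through it, 4 mm play. Origin: centre of the plate's underside, z up, nested 4 mm above the inner lid's. Lifting the knob carries both lids, the collar only this one; 2 mm sideways play
- pot: open round aluminium pot, loose, 0.6 kg, 76 mm outside and 68 mm inside diameter, 55 mm high. Origin: centre of its underside; z up
- pot_rim (a point): centre of the pot's mouth, level with the rim, 55 mm above its underside; the seated inner lid's origin lies here (up to 2.5 mm sideways play)
- reel: bystander: reel of solder, 58 mm diameter, 45 mm high, origin under its centre
- carton: bystander: small taped carton 66 x 99 x 51 mm, origin under its centre
- white_mug: bystander: white mug, 92 mm diameter, 95 mm high, with a handle, origin under its centre
Mind the look-alikes: they are no part of the job. What is shaped like the pot but pink is not meant.

How it is judged:
By the outcome, as a careful person would: the job done as asked, in the order asked, and still so for the second after the job is handed in, while the arm keeps its last pose, push and grip.
It also fails if it takes over 69 s, if anything falls off the work surface, if the arm or the gripper's body presses on something with over 40 N, if the wrist force passes 120 N, or if a joint passes its speed limit or range.

## Working session

There is one attempt and no reset: what is moved stays moved. The work goes in short steps, Python scripts to look and compute and a tool call to move; the robot and the scene stay as the last step left them, time stands still between calls to the robot, and variables do not carry over. Pictures are saved under pics/ and viewed, about 8 in all and at most 12, crops included, and the job is handed in when it is done.

Besides the shell and the picture viewer there is one more tool, called after "Request:" as name(argument=value, ...), one argument or row to a line, values as JSON. send_rows: Moves the arm, as the interface text tells. Its arguments: {"type":"object","properties":{"motion":{"type":"array"},"hand":{"type":"number"},"squeeze":{"type":"number"}},"required":["motion"]}

```bash
mkdir -p pics; ls
cat > h.py <<'E'
import numpy as np, cv2
from station import *
def K(d):
    f=d["frame"].shape[0]/2/np.tan(np.radians(d["vertical_fov"])/2); return f,d["cx"],d["cy"]
def pts(d):
    f,cx,cy=K(d); z=d["range_z"]; v,u=np.mgrid[:z.shape[0],:z.shape[1]]
    P=np.stack([(u-cx)/f*z,-(v-cy)/f*z,-z,np.ones_like(z)],-1)@np.array(d["cam_to_world"]).T
    return P[...,:3]
def ray(d,u,v,h):
    f,cx,cy=K(d); T=np.array(d["cam_to_world"]); r=T[:3,:3]@np.array([(u-cx)/f,-(v-cy)/f,-1]); o=T[:3,3]
    return o+r*(h-o[2])/r[2]
E
python3 - <<'E'
from h import *
s=get_state(); print({k:np.round(v,3).tolist() for k,v in s.items()})
for n in("top","side"):
    d=grab_frame(n); cv2.imwrite(f"pics/{n}0.png",d["frame"]); np.savez(f"{n}0.npz",**d)
    print(n,{k:(np.round(v,3).tolist() if k!="x" else 0) for k,v in d.items() if k not in("frame","range_z")}, (d["range_z"]==0).mean())
E
```

```text
pics
{'t': 0.0, 'q': [1.434, 0.359, 0.011, -0.0, -1.224, -0.288], 'qd': [0.0, -0.001, -0.002, 0.0, -0.001, 0.001], 'joint_efforts': [-0.001, -58.272, 29.305, 6.997, 0.007, -0.0], 'eef_pos': [0.278, 0.615, 0.404], 'ee_rot': [3.14, -0.0, -0.425], 'force': [-0.344, 0.842, -0.431], 'moment': [-0.007, 0.006, -0.037], 'width': 0.088}
top {'vertical_fov': 47.886, 'cx': 321.316, 'cy': 238.512, 'cam_to_world': [[0.019, 0.997, -0.068, 0.472], [-1.0, 0.02, 0.014, 0.134], [0.015, 0.068, 0.998, 0.981], [0.0, 0.0, 0.0, 1.0]]} 0.003929036458333333
side {'vertical_fov': 43.856, 'cx': 319.846, 'cy': 235.141, 'cam_to_world': [[0.99, 0.069, -0.119, 0.447], [-0.138, 0.506, -0.851, -0.73], [0.002, 0.86, 0.511, 0.595], [0.0, 0.0, 0.0, 1.0]]} 0.06930013020833334
```

View pics/top0.png

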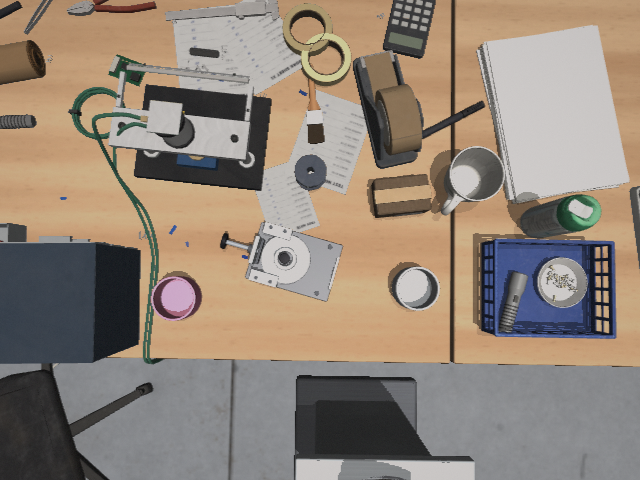

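View pics/side0.png

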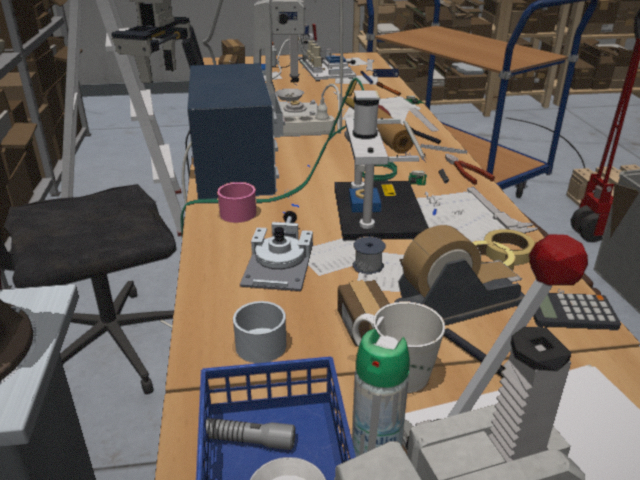

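Run:
```python
from h import *
T=dict(np.load("top0.npz")); S=dict(np.load("side0.npz"))
for n,d in(("top",T),("side",S)):
    P=pts(d); np.save(n+"P.npy",P)
    m=(P[...,0]>.25)&(P[...,0]<.75)&(abs(P[...,2])<.01); print(n,"bench z",np.median(P[m][:,2]))
P=pts(T)
# pot rim
def rep(name,box,zl,zh,P):
    u0,u1,v0,v1=box; Q=P[v0:v1,u0:u1].reshape(-1,3); Q=Q[(Q[:,2]>zl)&(Q[:,2]<zh)]
    c,r=cv2.minEnclosingCircle((Q[:,:2]*1000).astype(np.float32)); print(name,len(Q),"mean",Q.mean(0).round(4),"circ",np.round(c,1),round(r,1),"z",np.percentile(Q[:,2],[5,50,95]).round(4))
rep("pot top",(385,445,260,315),.048,.062,P)
rep("pot side",(225,295,295,365),.048,.062,pts(S))
rep("knob top",(270,305,240,280),.06,.075,P)
rep("knob side",(265,300,220,250),.06,.075,pts(S))
rep("collar top",(260,310,235,285),.037,.055,P)
rep("head top",(212,232,228,252),.012,.05,P)
rep("head side",(280,300,205,225),.02,.05,pts(S))
rep("pink",(145,205,270,325),.045,.065,P)
for n,b in(("reel",(290,330,150,192)),("carton",(365,435,170,220)),("mug",(435,510,140,215))): rep(n,b,.03,.12,P)
a=cv2.resize(T["frame"][210:320,205:355],None,fx=5,fy=5,interpolation=cv2.INTER_CUBIC); cv2.imwrite("pics/topdock.png",a)
```

```text
top bench z -2.240184392099387e-06
side bench z 0.0006871325367842074
pot top 347 mean [ 0.4532 -0.0467  0.0539] circ [453.4 -45.6] 38.0 z [0.0498 0.054  0.0568]
pot side 641 mean [ 0.4539 -0.0496  0.0531] circ [454.  -47.8] 39.4 z [0.0486 0.0535 0.0565]
knob top 86 mean [0.5004 0.1834 0.0655] circ [500.3 183.5] 8.9 z [0.063  0.0654 0.0685]
knob side 65 mean [0.5005 0.1793 0.0647] circ [501.4 181.9] 10.5 z [0.0607 0.0653 0.0675]
collar top 289 mean [0.498  0.1872 0.0411] circ [499.  201.5] 46.3 z [0.0373 0.0413 0.0443]
head top 116 mean [0.5287 0.2889 0.0351] circ [529.7 290.9] 13.7 z [0.0259 0.0351 0.0421]
head side 161 mean [0.5276 0.2761 0.0351] circ [525.5 261. ] 34.5 z [0.0238 0.0334 0.0465]
pink 428 mean [0.4286 0.3717 0.053 ] circ [429.  371.1] 38.5 z [0.0465 0.0536 0.057 ]
reel 798 mean [0.6556 0.1423 0.0443] circ [655.8 142.6] 28.9 z [0.0417 0.0444 0.0471]
carton 2099 mean [ 0.6145 -0.0177  0.0492] circ [616.2 -18.6] 55.4 z [0.0445 0.0497 0.0526]
mug 1789 mean [ 0.6479 -0.1413  0.0699] circ [ 633.3 -125.9] 63.5 z [0.0345 0.074  0.0945]
```

View pics/topdock.png

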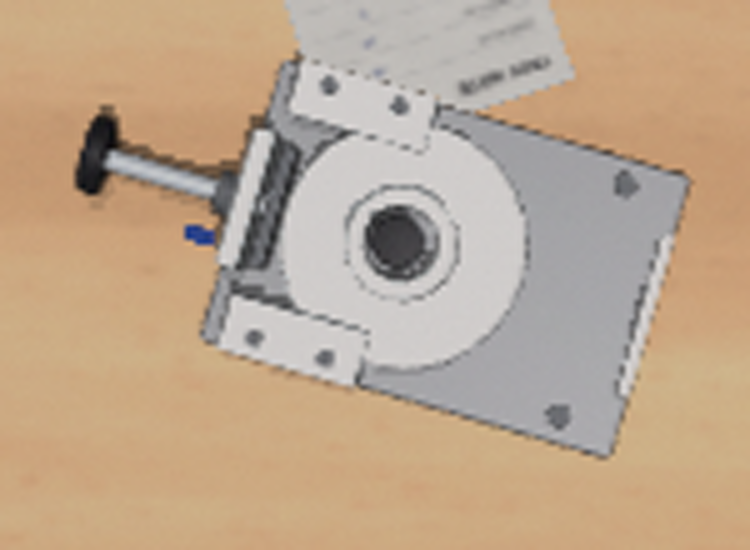

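Run:
```python
from h import *
T=dict(np.load("top0.npz")); S=dict(np.load("side0.npz"))
c=[ray(T,205+x/5,210+y/5,.008) for x,y in((690,178),(607,457),(290,58),(205,342))]
print(np.round(c,4))
a=(c[0]+c[1]-c[2]-c[3])/2; b=(c[0]+c[1]-0*c[2])/2
print("len",np.linalg.norm(a[:2]),"w",np.linalg.norm((c[0]-c[1])[:2]))
th=np.arctan2(a[1],a[0]); thw=np.arctan2((c[0]-c[1])[1],(c[0]-c[1])[0])-np.pi/2; print(np.degrees(th),np.degrees(thw))
e=a[:2]/np.linalg.norm(a[:2]); m=sum(c)[:2]/4; o=m-e*.015; print("origin from plate",o,"head",o-e*.116)
# knob by dark mask, top plane z=.066
for n,d,box in(("top",T,(270,305,240,280)),("side",S,(265,300,220,250))):
    u0,u1,v0,v1=box; g=d["frame"][v0:v1,u0:u1].max(2); P=pts(d)[v0:v1,u0:u1]
    m=(g<90)&(P[...,2]>.06)&(P[...,2]<.07); v,u=np.nonzero(m); mc=((u.min()+u.max())/2+u0,(v.min()+v.max())/2+v0); print(n,m.sum(),mc,ray(d,*mc,.066).round(4))
# head black
P=pts(T); g=T["frame"].max(2); m=np.zeros_like(g,bool); m[225:255,212:235]=True; m&=(g<60)
Q=P[m]; al=(Q[:,:2]-o)@e; print("head along",np.percentile(al,[2,50,98]), "z",np.percentile(Q[:,2],[2,98]), "lat",np.percentile((Q[:,:2]-o)@[-e[1],e[0]],[2,50,98]))
# pot rim ellipse, outer contour
for n,d,box in(("top",T,(385,445,260,315)),("side",S,(225,295,295,365))):
    P=pts(d); m=np.zeros(P.shape[:2],np.uint8); u0,u1,v0,v1=box; m[v0:v1,u0:u1]=((P[...,2]>.047)&(P[...,2]<.063))[v0:v1,u0:u1]
    cs,_=cv2.findContours(m,0,1); cc=max(cs,key=len); hull=cv2.convexHull(cc)[:,0]
    Q=np.array([ray(d,u,v,.055)[:2] for u,v in hull]); (A,B,C)=np.linalg.lstsq(np.c_[Q*2,np.ones(len(Q))],(Q**2).sum(1),rcond=None)[0]
    print(n,"pot",A,B,"r",np.sqrt(C+A*A+B*B))
```

```text
[[0.5263 0.0809 0.008 ]
 [0.4257 0.109  0.008 ]
 [0.5668 0.2262 0.008 ]
 [0.464  0.2538 0.008 ]]
len 0.15026888299246946 w 0.10447949233750711
-105.18963820968048 -105.58631091901663
origin from plate [0.49961375 0.18195511] head [0.53000745 0.29390252]
top 86 (np.float64(284.0), np.float64(258.0)) [0.5001 0.1836 0.066 ]
side 65 (np.float64(278.5), np.float64(230.5)) [0.5009 0.1772 0.066 ]
head along [-0.11695692 -0.11279381 -0.10944547] z [0.0240464  0.04272336] lat [-0.01237434  0.00107785  0.01322348]
top pot 0.45358503851942833 -0.04497807870733994 r 0.03773867750791854
side pot 0.45406072541318304 -0.05207349750866769 r 0.041006066949634865
```

```bash
cat >> h.py <<'E'
def euler(r):
    from scipy.spatial.transform import Rotation
    return Rotation.from_euler("xyz",r)
def goal(p,yaw=None,tip=False):
    "tool-frame shift in cm and turn to bring TCP to p (tip: fingertip point), yaw in deg"
    s=get_state(); R=euler(s["ee_rot"]).as_matrix(); p=np.array(p,float)
    if tip: p=p+[0,0,.178]
    print("t",round(s["t"],2),"off cm",(R.T@(p-s["eef_pos"])*100).round(2),"turn",None if yaw is None else round((np.degrees(s["ee_rot"][2])-yaw+180)%360-180,2))
E
python3 - <<'E'
from h import *
goal([.5425,.338,.455],-105.3)
E
```

```text
t 0.1 off cm [35.5  14.33 -5.09] turn 80.95
```

Request:
send_rows(
  motion=[
    {"offset": [0, 0, -5], "turn": 0},
    {"offset": [5, 2, -5], "turn": 8},
    {"offset": [10, 4, -5], "turn": 16},
    {"offset": [14, 6, -5], "turn": 24},
    {"offset": [18, 7.5, -5], "turn": 32},
    {"offset": [22, 9, -5], "turn": 40},
    {"offset": [26, 10.5, -5], "turn": 48},
    {"offset": [30, 12, -5], "turn": 56},
  ],
  hand=-1,
  squeeze=20,
)

```text
t: 0.9
eef_pos: [0.503, 0.3805, 0.4544]
ee_rot: [3.141, -0.0, -1.408]
force: [0.7, 0.9, 0.4]
width: 0.029
```

Run:
```python
from h import *
goal([.5425,.338,.455],-105.3); s=get_state(); print(s["eef_pos"],s["ee_rot"],s["width"],s["q"])
```

```text
t 0.9 off cm [ 4.83 -3.21 -0.06] turn 24.63
[0.50299048 0.38050062 0.45442727] [ 3.14113957e+00 -1.93164308e-04 -1.40787143e+00] 0.028976769276501446 [ 9.56572323e-01  2.60109000e-01 -1.45995984e-02 -1.94833054e-04
 -1.29654317e+00 -7.93594657e-01]
```

Request:
send_rows(
  motion=[
    {"offset": [1.6, -1.1, 0], "turn": 8},
    {"offset": [3.2, -2.2, 0], "turn": 16},
    {"offset": [4.8, -3.2, 0], "turn": 24.6},
    {"offset": [4.8, -3.2, 5], "turn": 24.6},
    {"offset": [4.8, -3.2, 10], "turn": 24.6},
    {"offset": [4.8, -3.2, 14], "turn": 24.6},
    {"offset": [4.8, -3.2, 18], "turn": 24.6},
    {"offset": [4.8, -3.2, 18], "turn": 24.6},
  ],
)

```text
t: 1.7
eef_pos: [0.5399, 0.3384, 0.2686]
ee_rot: [3.136, -0.009, -1.833]
force: [-1.3, -1.0, -0.6]
width: 0.0006
```

Run:
```python
from h import *
e=np.array([np.cos(np.radians(-105.3)),np.sin(np.radians(-105.3))]); o=np.array([.5,.183])
goal([*(o-e*.161),.012],-105.3,tip=True); goal([*(o-e*.126),.012],-105.3,tip=True); s=get_state(); print(s["eef_pos"],s["force"],s["width"])
```

```text
t 1.7 off cm [-0.13 -0.29  7.85] turn 0.29
t 1.7 off cm [ 3.37 -0.28  7.89] turn 0.29
[0.53994073 0.33838045 0.26856623] [-1.33464089 -1.00877192 -0.59154267] 0.0005780044913046006
```

Request:
send_rows(
  motion=[
    {"offset": [0, -0.2, 0], "turn": 0.2},
    {"offset": [0, -0.2, 0], "turn": 0.2},
    {"offset": [0, -0.2, 0], "turn": 0.2},
  ],
)

```text
t: 2.0
eef_pos: [0.5442, 0.3401, 0.2772]
ee_rot: [-3.14, 0.003, -1.835]
force: [0.2, -0.2, 0.5]
width: 0.0006
```

Run:
```python
from h import *
e=np.array([np.cos(np.radians(-105.3)),np.sin(np.radians(-105.3))]); o=np.array([.5,.183])
goal([*(o-e*.161),.012],-105.3,tip=True); s=get_state(); print(s["eef_pos"],s["ee_rot"],s["force"],s["width"],s["qd"])
d=grab_frame("top"); cv2.imwrite("pics/t1.png",cv2.resize(d["frame"][180:330,150:350],None,fx=4,fy=4))
```

```text
t 2.0 off cm [0.25 0.14 8.72] turn 0.17
[0.54424048 0.34010452 0.27721573] [-3.13960653  0.00335966 -1.83480556] [ 0.21133278 -0.235317    0.45919085] 0.0006035403718262695 [ 0.00013326 -0.00014622 -0.01193561 -0.00394183  0.00697584  0.00103897]
```

View pics/t1.png

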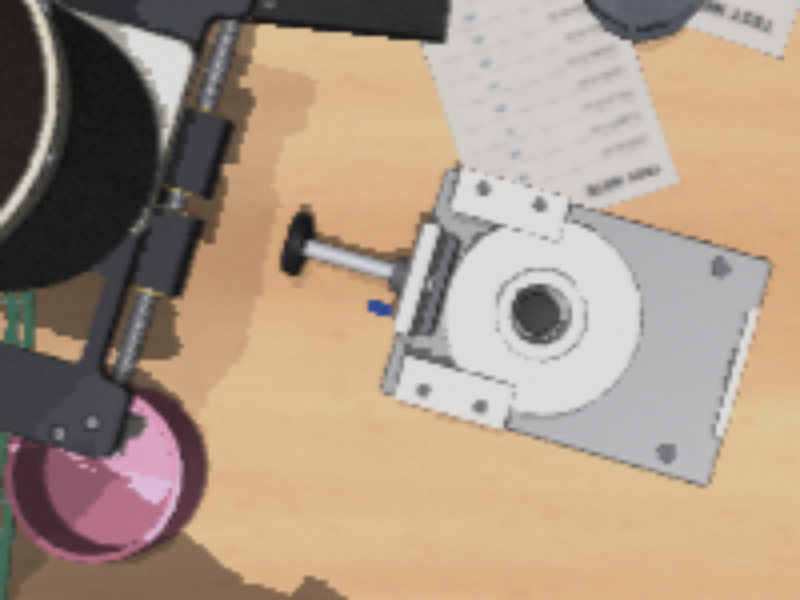

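Request:
send_rows(
  motion=[
    {"offset": [0.2, 0, 4], "turn": 0.2},
    {"offset": [0.2, 0, 7], "turn": 0.2},
    {"offset": [0.2, 0, 8.7], "turn": 0.2},
    {"offset": [0.2, 0, 8.7], "turn": 0.2},
    {"offset": [0.2, 0, 8.7], "turn": 0.2},
  ],
)

```text
t: 2.55
eef_pos: [0.5435, 0.338, 0.1889]
ee_rot: [-3.141, 0.001, -1.838]
force: [-0.4, 0.2, -0.1]
width: 0.0003
```

Run:
```python
from h import *
e=np.array([np.cos(np.radians(-105.3)),np.sin(np.radians(-105.3))]); o=np.array([.5,.183])
goal([*(o-e*.131),.012],-105.3,tip=True); goal([*(o-e*.0855),.012],-105.3,tip=True);s=get_state(); print(s["eef_pos"],s["ee_rot"],s["force"])
```

```text
t 2.55 off cm [ 3.    0.11 -0.11] turn -0.02
t 2.55 off cm [ 7.55  0.1  -0.12] turn -0.02
[0.54352092 0.33803313 0.18889225] [-3.14073251e+00  9.85207414e-04 -1.83812284e+00] [-0.40482641  0.24573916 -0.08077054]
```

Lateral error is about 1 mm. Advancing to just before contact, then pressing slowly.

Request:
send_rows(
  motion=[
    {"offset": [2, 0.1, 0], "turn": 0},
    {"offset": [3.2, 0.1, 0], "turn": 0},
    {"offset": [3.7, 0.1, 0], "turn": 0},
    {"offset": [4.2, 0.1, 0], "turn": 0},
    {"offset": [4.7, 0.1, 0], "turn": 0},
    {"offset": [5.2, 0.1, 0], "turn": 0},
    {"offset": [5.2, 0.1, 0], "turn": 0},
    {"offset": [5.2, 0.1, 0], "turn": 0},
  ],
)

```text
t: 3.35
eef_pos: [0.5292, 0.2892, 0.1894]
ee_rot: [-3.139, 0.004, -1.838]
force: [-1.3, 4.7, 2.1]
width: 0.0004
```

Request:
send_rows(
  motion=[
    {"offset": [0.4, 0, 0], "turn": 0},
    {"offset": [0.8, 0, 0], "turn": 0},
    {"offset": [1.2, 0, 0], "turn": 0},
    {"offset": [1.5, 0, 0], "turn": 0},
    {"offset": [1.8, 0, 0], "turn": 0},
    {"offset": [1.8, 0, 0], "turn": 0},
    {"offset": [1.8, 0, 0], "turn": 0},
  ],
)

```text
t: 4.05
eef_pos: [0.5246, 0.2724, 0.1895]
ee_rot: [-3.139, 0.005, -1.838]
force: [-0.6, 6.8, 2.1]
width: 0.0001
```

Run:
```python
from h import *
e=np.array([np.cos(np.radians(-105.3)),np.sin(np.radians(-105.3))]); o=np.array([.5,.183])
goal([*(o-e*.0855),.012],-105.3,tip=True);s=get_state(); print(s["eef_pos"],s["ee_rot"],s["force"],"along",s["force"][:2]@e)
```

```text
t 4.05 off cm [ 0.72  0.02 -0.06] turn 0.01
[0.52463879 0.27235126 0.18947044] [-3.1388598   0.00526707 -1.83759363] [-0.55919505  6.83677124  2.10803158] along -6.446901912166862
```

Request:
send_rows(
  motion=[
    {"offset": [0.3, 0, 0], "turn": 0},
    {"offset": [0.6, 0, 0], "turn": 0},
    {"offset": [0.6, 0, 0], "turn": 0},
    {"offset": [0.6, 0, 0], "turn": 0},
  ],
)

```text
t: 4.45
eef_pos: [0.5233, 0.2677, 0.1896]
ee_rot: [-3.138, 0.008, -1.837]
force: [-1.4, 11.9, -1.0]
width: 0.0004
```

Request:
send_rows(
  motion=[
    {"offset": [0.2, 0, 0], "turn": 0},
    {"offset": [0.2, 0, 0], "turn": 0},
    {"offset": [0.2, 0, 0], "turn": 0},
  ],
)

```text
t: 4.75
eef_pos: [0.5231, 0.2671, 0.1897]
ee_rot: [-3.137, 0.01, -1.837]
force: [-2.0, 19.4, -4.0]
width: 0.0004
```

Request:
send_rows(
  motion=[
    {"offset": [0.2, 0, 0], "turn": 0},
    {"offset": [0.2, 0, 0], "turn": 0},
    {"offset": [0.2, 0, 0], "turn": 0},
  ],
)

```text
t: 5.05
eef_pos: [0.5229, 0.2666, 0.1898]
ee_rot: [-3.136, 0.013, -1.837]
force: [-3.2, 24.1, -5.4]
width: 0.0003
```

Run:
```python
from h import *
e=np.array([np.cos(np.radians(-105.3)),np.sin(np.radians(-105.3))]); o=np.array([.5,.183])
goal([*(o-e*.0855),.012],-105.3,tip=True);s=get_state(); print("along",s["force"][:2]@e)
d=grab_frame("top"); P=pts(d)
g=d["frame"].max(2); m=(g<90)&(P[...,2]>.058)&(P[...,2]<.07)&(abs(P[...,0]-.49)<.04)&(abs(P[...,1]-.16)<.06); Q=P[m]
print(m.sum(),"knob",Q.mean(0),"out",(Q.mean(0)[:2]-o)@e)
```

```text
t 5.05 off cm [ 0.11  0.01 -0.02] turn 0.07
along -22.387520601060736
80 knob [0.49103539 0.14897057 0.0652784 ] out 0.03518885569431877
```

Run:
```python
from h import *
d=grab_frame("side"); cv2.imwrite("pics/s2.png",cv2.resize(d["frame"][150:310,180:380],None,fx=4,fy=4,interpolation=2))
d=grab_frame("top"); cv2.imwrite("pics/t2.png",cv2.resize(d["frame"][200:320,190:350],None,fx=5,fy=5,interpolation=2))
s=get_state(); print(s["force"],s["moment"])
```

```text
[-2.13898804 23.44007507 -7.34766383] [8.82501531 1.03067628 0.07254346]
```

View pics/t2.png

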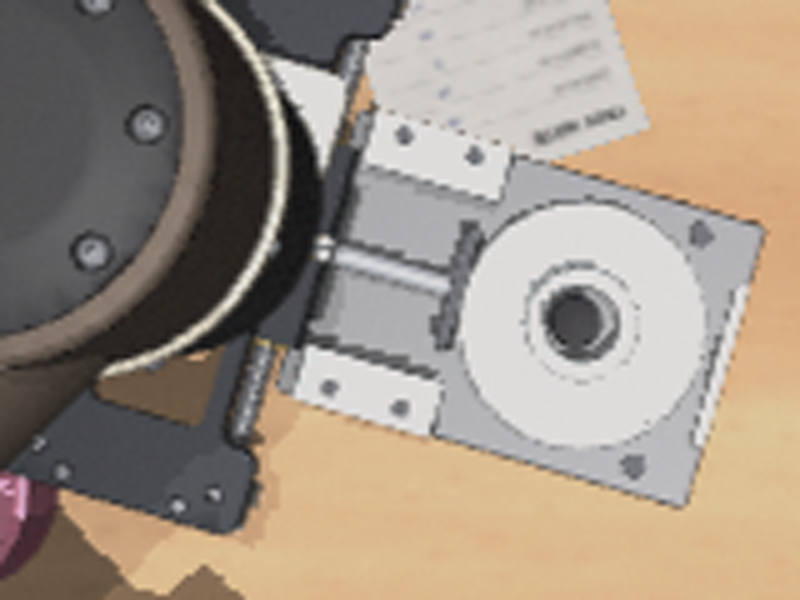

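View pics/s2.png

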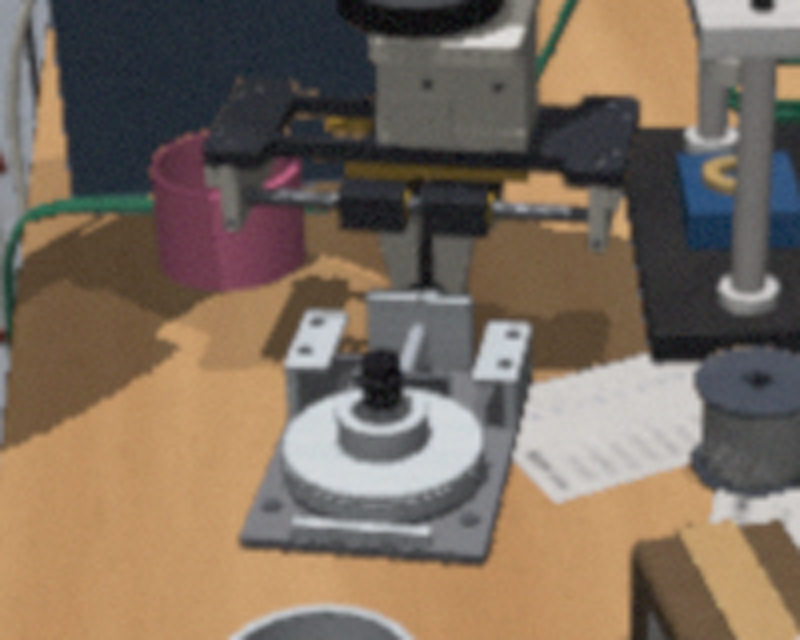

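```bash
cat >> h.py <<'E'
def circ(Q):
    A,B,C=np.linalg.lstsq(np.c_[Q*2,np.ones(len(Q))],(Q**2).sum(1),rcond=None)[0]; return A,B,np.sqrt(max(C+A*A+B*B,0))
def robust(Q,n=6):
    for _ in range(n):
        a,b,r=circ(Q); e=np.hypot(*(Q-[a,b]).T)-r; k=abs(e)<max(2*np.median(abs(e)),.0008); Q=Q[k]
    return np.round([a,b,r],4),len(Q)
E
python3 - <<'E'
from h import *
A=dict(np.load("top0.npz")); d=grab_frame("top"); np.savez("top2.npz",**d)
for d,c in((A,(.5,.1835)),(d,(.491,.149))):
    P=pts(d); R=np.hypot(P[...,0]-c[0],P[...,1]-c[1])
    k=(R<.013)&(P[...,2]>.063)&(P[...,2]<.0685); print("knob",P[k].mean(0).round(4),k.sum())
    k=((R<.028)&(P[...,2]>.039)).astype(np.uint8); cs,_=cv2.findContours(k,0,1); h=max(cs,key=len)[:,0]
    Q=np.array([ray(d,u,v,.042)[:2] for u,v in h]); print("collar",robust(Q))
    m=((P[...,2]>.021)&(R<.05)&(d["frame"].min(2)>150)).astype(np.uint8); cs,_=cv2.findContours(m,0,1); h=max(cs,key=len)[:,0]
    Q=np.array([ray(d,u,v,.026)[:2] for u,v in h]); Q=Q[(Q-c)@[np.cos(np.radians(-105.3)),np.sin(np.radians(-105.3))]>0.012]; print("lid front arc",robust(Q))
s=get_state(); print(s["force"],s["eef_pos"])
E
```

```text
knob [0.5005 0.1833 0.0656] 76
collar (array([0.5005, 0.1832, 0.019 ]), 53)
lid front arc (array([0.5004, 0.1843, 0.0433]), 47)
knob [0.4913 0.1486 0.0654] 73
collar (array([0.4903, 0.1465, 0.0189]), 52)
lid front arc (array([0.4906, 0.1469, 0.0432]), 51)
[-3.06892126 25.00454674 -7.04212441] [0.52291567 0.26659747 0.18980069]
```

Request:
send_rows(
  motion=[
    {"offset": [-1, 0, 0], "turn": 0},
    {"offset": [-3, 0, 0], "turn": 0},
    {"offset": [-6, 0, 0], "turn": 0},
    {"offset": [-7, 0, -2], "turn": 0},
    {"offset": [-7, 0, -6], "turn": 0},
    {"offset": [-7, 0, -10], "turn": 0},
    {"offset": [-4, 0, -12], "turn": 0},
    {"offset": [0, 0, -12], "turn": 0},
  ],
  hand=0,
)

```text
t: 6.05
eef_pos: [0.522, 0.2619, 0.3121]
ee_rot: [-3.137, 0.006, -1.836]
force: [-0.6, -0.4, -0.4]
width: 0.0436
```

Run:
```python
from h import *
goal([.4912,.1486,.0455],-105.3,tip=True); s=get_state(); print(s["eef_pos"],s["ee_rot"],s["force"])
```

```text
t 6.05 off cm [11.79  0.05  8.79] turn 0.09
[0.52203399 0.26188617 0.31210759] [-3.13679438  0.00604204 -1.83621605] [-0.62037856 -0.43480898 -0.42722803]
```

Request:
send_rows(
  motion=[
    {"offset": [4, 0, 0], "turn": 0},
    {"offset": [8, 0, 0], "turn": 0},
    {"offset": [11, 0, 2], "turn": 0},
    {"offset": [11.8, 0, 4], "turn": 0},
    {"offset": [11.8, 0, 5], "turn": 0},
    {"offset": [11.8, 0, 5], "turn": 0},
    {"offset": [11.8, 0, 5], "turn": 0},
  ],
)

```text
t: 6.75
eef_pos: [0.4905, 0.1478, 0.2583]
ee_rot: [-3.141, 0.0, -1.838]
force: [0.3, 0.2, 0.5]
width: 0.0437
```

Run:
```python
from h import *
goal([.4912,.1486,.0455],-105.3,tip=True); s=get_state(); print(s["eef_pos"],s["ee_rot"],s["force"])
d=grab_frame("side"); cv2.imwrite("pics/s3.png",cv2.resize(d["frame"][150:310,180:380],None,fx=4,fy=4,interpolation=2))
d=grab_frame("top"); P=pts(d); R=np.hypot(P[...,0]-.491,P[...,1]-.149); k=(R<.013)&(P[...,2]>.063)&(P[...,2]<.0685); print("knob",k.sum(),P[k].mean(0).round(4))
```

```text
t 6.75 off cm [-0.09 -0.05  3.48] turn 0.01
[0.49046603 0.14783593 0.25834369] [-3.14079625e+00  3.66077316e-04 -1.83767264e+00] [0.31640443 0.24664148 0.51267909]
knob 0 [nan nan nan]<stdin>:4: RuntimeWarning: Mean of empty slice.
  ret = um.true_divide(
```

View pics/s3.png

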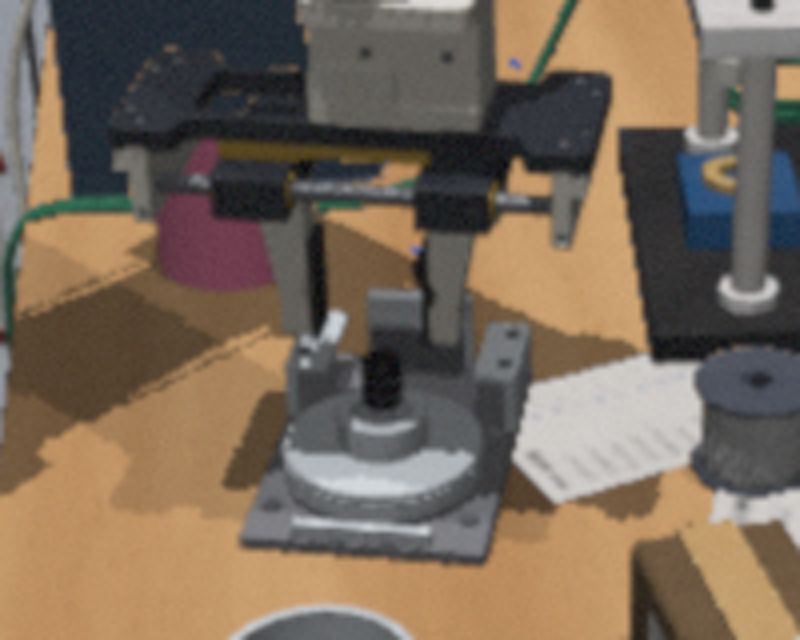

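Request:
send_rows(
  motion=[
    {"offset": [0, 0, 1.5], "turn": 0},
    {"offset": [0, 0, 2.5], "turn": 0},
    {"offset": [0, 0, 3.2], "turn": 0},
    {"offset": [0, 0, 3.5], "turn": 0},
    {"offset": [0, 0, 3.5], "turn": 0},
    {"offset": [0, 0, 3.5], "turn": 0},
  ],
)

```text
t: 7.45
eef_pos: [0.4899, 0.1471, 0.2229]
ee_rot: [-3.141, 0.0, -1.838]
force: [0.2, 0.3, 0.2]
width: 0.0439
```

Request:
send_rows(
  motion=[
    {"offset": [0, 0, 0], "turn": 0},
    {"offset": [0, 0, 0], "turn": 0},
    {"offset": [0, 0, 0], "turn": 0},
    {"offset": [0, 0, 0], "turn": 0},
    {"offset": [0, 0, 0], "turn": 0},
  ],
  hand=-1,
  squeeze=30,
)

```text
t: 7.95
eef_pos: [0.4899, 0.147, 0.2229]
ee_rot: [-3.141, 0.0, -1.838]
force: [-0.5, -1.2, 0.7]
width: 0.017
```

Request:
send_rows(
  motion=[
    {"offset": [0, 0, -1], "turn": 0},
    {"offset": [0, 0, -2], "turn": 0},
    {"offset": [0, 0, -2], "turn": 0},
    {"offset": [0, 0, -2], "turn": 0},
  ],
)

```text
t: 8.35
eef_pos: [0.4897, 0.1469, 0.2431]
ee_rot: [-3.141, 0.001, -1.839]
force: [0.9, 0.4, -3.1]
width: 0.0169
```

Run:
```python
from h import *
s=get_state(); print(s["eef_pos"],s["ee_rot"],s["force"],s["moment"],s["width"])
d=grab_frame("side"); cv2.imwrite("pics/s4.png",cv2.resize(d["frame"][150:310,180:380],None,fx=4,fy=4,interpolation=2))
```

```text
[0.48971405 0.14693703 0.24314839] [-3.14107695e+00  9.55946845e-04 -1.83862556e+00] [ 0.92517999  0.42940963 -3.11100347] [ 0.12230332 -0.00244571  0.01835807] 0.01689002090860276
```

View pics/s4.png

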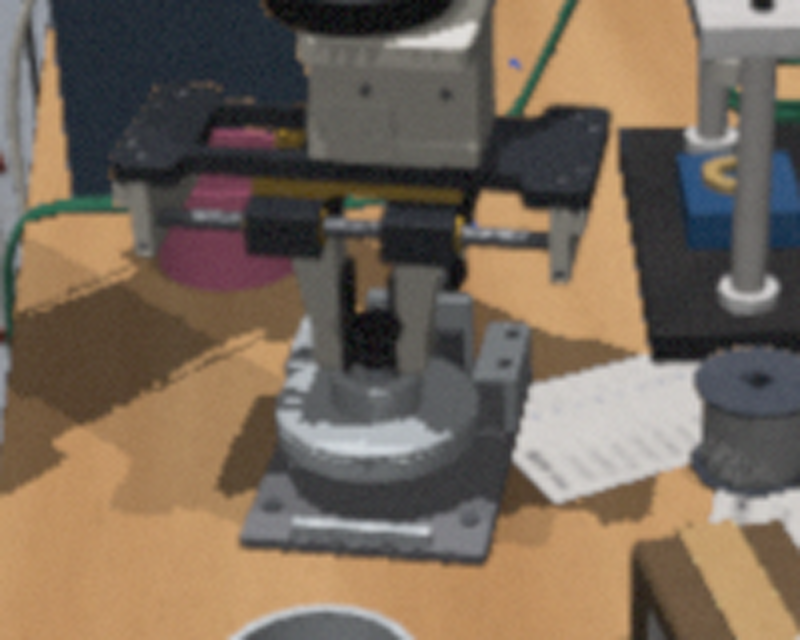

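Run:
```python
from h import *
for n in("top","side"):
    d=grab_frame(n); P=pts(d); R=np.hypot(P[...,0]-.4535,P[...,1]+.046); k=(R<.045)&(P[...,2]>.0525)&(P[...,2]<.062); Q=P[k]
    print(n,len(Q),robust(Q[:,:2]),np.median(Q[:,2]))
    m=k.astype(np.uint8); m=cv2.morphologyEx(m,cv2.MORPH_CLOSE,np.ones((3,3))); cs,h=cv2.findContours(m,cv2.RETR_CCOMP,1)
    for c,hh in zip(cs,h[0]):
        if len(c)>30: print(" contour","outer" if hh[3]<0 else "inner",robust(np.array([ray(d,u,v,.055)[:2] for u,v in c[:,0]])))
goal([.4533,-.0465,.125],-105.3,tip=True)
```

```text
top 262 (array([ 0.4533, -0.0453,  0.0359]), 215) 0.05449597348478902
 contour outer (array([ 0.4534, -0.0453,  0.0358]), 237)
side 386 (array([ 0.4542, -0.0488,  0.0357]), 218) 0.05492207828145984
 contour outer (array([ 0.4538, -0.0484,  0.0376]), 86)
 contour inner (array([ 0.4539, -0.0486,  0.0335]), 85)
t 8.5 off cm [19.6  -1.62 -6.05] turn -0.05
```

Request:
send_rows(
  motion=[
    {"offset": [0, 0, -2.5], "turn": 0},
    {"offset": [0, 0, -5], "turn": 0},
    {"offset": [1, 0, -6], "turn": 0},
    {"offset": [3, -0.3, -6], "turn": 0},
    {"offset": [6, -0.5, -6], "turn": 0},
    {"offset": [9, -0.8, -6], "turn": 0},
    {"offset": [12, -1.0, -6], "turn": 0},
    {"offset": [14, -1.2, -6], "turn": 0},
  ],
)

```text
t: 9.3
eef_pos: [0.4628, 0.0066, 0.3018]
ee_rot: [3.14, -0.001, -1.839]
force: [0.9, -0.0, -2.9]
width: 0.0171
```

Request:
send_rows(
  motion=[
    {"offset": [2, -0.2, 0], "turn": 0},
    {"offset": [3.6, -0.3, 0], "turn": 0},
    {"offset": [4.8, -0.4, 0], "turn": 0},
    {"offset": [5.6, -0.4, 0], "turn": 0},
    {"offset": [5.6, -0.4, 0], "turn": 0},
    {"offset": [5.6, -0.4, 0], "turn": 0},
    {"offset": [5.6, -0.4, 0], "turn": 0},
  ],
)

```text
t: 10.0
eef_pos: [0.4535, -0.0459, 0.3026]
ee_rot: [-3.141, 0.0, -1.838]
force: [0.1, -0.0, -2.4]
width: 0.017
```

Run:
```python
from h import *
goal([.4533,-.0465,.125],-105.3,tip=True); s=get_state(); print(s["eef_pos"],s["ee_rot"],s["force"],s["width"])
x,y,z=s["eef_pos"]; zt=z-.178-.0275  # inner origin height
print("inner z",zt)
for n in("top","side"):
    d=grab_frame(n); P=pts(d); R=np.hypot(P[...,0]-x,P[...,1]-y); np.savez(n+"5.npz",**d)
    top=zt+.008
    k=(R<.06)&(abs(P[...,2]-top)<.004); print(n,k.sum(), "z",np.median(P[k][:,2]), "minenc",cv2.minEnclosingCircle((P[k][:,:2]*1000).astype(np.float32)))
    k=(R<.06)&(P[...,2]>zt-.008)&(P[...,2]<zt+.006)
    m=k.astype(np.uint8); cs,_=cv2.findContours(m,0,1)
    if k.sum(): Q=P[k]; print("  skirt pts",len(Q),robust(Q[:,:2]))
d=dict(np.load("side5.npz")); cv2.imwrite("pics/s5.png",cv2.resize(d["frame"][180:380,180:380],None,fx=3,fy=3,interpolation=2))
```

```text
t 10.0 off cm [ 0.07  0.01 -0.04] turn -0.01
[ 0.45353526 -0.04588884  0.3026368 ] [-3.14147578e+00  1.14444361e-04 -1.83801759e+00] [ 0.06225113 -0.02314977 -2.44125195] 0.016961616219620845
inner z 0.09713679561473668
top 275 z 0.105142182094489 minenc ((476.1025390625, -17.85976219177246), 25.48470115661621)
  skirt pts 49 (array([ 0.4644, -0.0231,  0.0209]), 23)
side 1300 z 0.10630134191593166 minenc ((452.8802185058594, -46.18790817260742), 45.1700553894043)
  skirt pts 387 (array([ 0.4529, -0.0446,  0.0436]), 258)
```

View pics/s5.png

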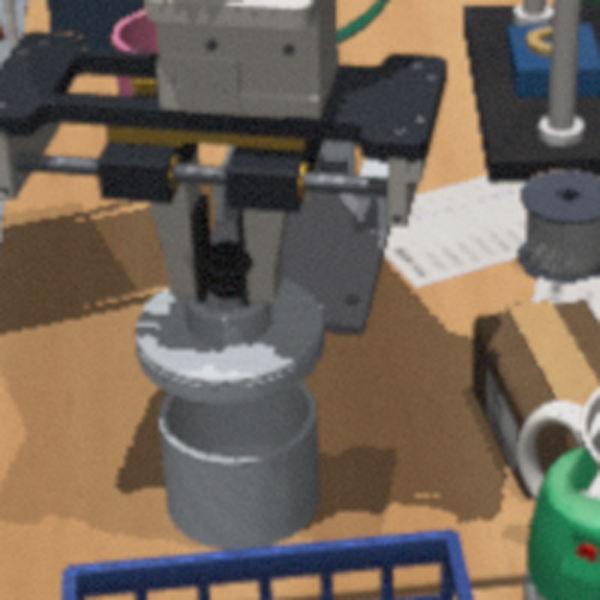

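Request:
send_rows(
  motion=[
    {"offset": [0.2, 0, 1], "turn": 0},
    {"offset": [0.2, 0, 2], "turn": 0},
    {"offset": [0.2, 0, 2.8], "turn": 0},
    {"offset": [0.2, 0, 2.8], "turn": 0},
    {"offset": [0.2, 0, 2.8], "turn": 0},
  ],
)

```text
t: 10.6
eef_pos: [0.4528, -0.0483, 0.2742]
ee_rot: [3.141, -0.001, -1.838]
force: [0.3, 0.2, -3.0]
width: 0.0169
```

Run:
```python
from h import *
s=get_state(); print(s["eef_pos"],s["ee_rot"],s["force"],s["width"])
x,y,z=s["eef_pos"]; zt=z-.178-.0275; print("inner z",zt)
acc={}
for i in range(3):
  for n in("side","top"):
    d=grab_frame(n); P=pts(d); R=np.hypot(P[...,0]-x,P[...,1]-y)
    k=(R<.06)&(P[...,2]>zt-.008)&(P[...,2]<zt+.006)
    print(n,"skirt",robust(P[k][:,:2])) if n=="side" else 0
    k=(R<.05)&(P[...,2]>.01)&(P[...,2]<.05); Q=P[k][:,:2]; Q=Q[np.hypot(*(Q-[.4535,-.047]).T)>.03]; print(n,"pot wall",robust(Q) if len(Q)>20 else len(Q))
    cv2.imwrite(f"pics/{n}6.png",cv2.resize(d["frame"][230:380,200:450] if n=="side" else d["frame"][230:350,350:480],None,fx=3,fy=3,interpolation=2))
```

```text
[ 0.4528099  -0.04827792  0.27424734] [ 3.14071006e+00 -7.22973897e-04 -1.83846252e+00] [ 0.33212871  0.15020387 -2.98179357] 0.016892650748842927
inner z 0.06874734026996068
side skirt (array([ 0.4519, -0.0472,  0.0435]), 230)
side pot wall (array([ 0.4542, -0.0469,  0.0376]), 727)
top pot wall (array([ 0.456 , -0.0407,  0.0323]), 21)
side skirt (array([ 0.4525, -0.0468,  0.0437]), 214)
side pot wall (array([ 0.4542, -0.047 ,  0.0375]), 720)
top pot wall (array([ 0.4531, -0.0463,  0.0384]), 23)
side skirt (array([ 0.4524, -0.0472,  0.0435]), 217)
side pot wall (array([ 0.4541, -0.0468,  0.0376]), 694)
top pot wall (array([ 0.4529, -0.0467,  0.0388]), 25)
```

Request:
send_rows(
  motion=[
    {"offset": [0, -0.1, 0], "turn": 0},
    {"offset": [0, -0.1, 0.4], "turn": 0},
    {"offset": [0, -0.1, 0.6], "turn": 0},
    {"offset": [0, -0.1, 0.6], "turn": 0},
    {"offset": [0, -0.1, 0.6], "turn": 0},
  ],
)

```text
t: 11.4
eef_pos: [0.4537, -0.0485, 0.2685]
ee_rot: [3.141, -0.0, -1.838]
force: [-0.0, -0.3, -3.2]
width: 0.017
```

Request:
send_rows(
  motion=[
    {"offset": [0, 0, 0.2], "turn": 0},
    {"offset": [0, 0, 0.2], "turn": 0},
    {"offset": [0, 0, 0.2], "turn": 0},
  ],
)

```text
t: 11.7
eef_pos: [0.4537, -0.0485, 0.2666]
ee_rot: [3.141, -0.0, -1.839]
force: [0.3, -0.5, -0.8]
width: 0.0169
```

Run:
```python
from h import *
s=get_state(); print(s["eef_pos"],s["ee_rot"],s["force"],s["moment"],s["width"],s["eef_pos"][2]-.2055)
```

```text
[ 0.45373879 -0.04850896  0.26661722] [ 3.14147116e+00 -5.95693592e-05 -1.83853237e+00] [ 0.33676185 -0.50210423 -0.84979934] [ 0.10138805 -0.0960224  -0.01197347] 0.01693261427581832 0.06111722195327887
```

Run:
```python
from h import *
s=get_state(); x,y,z=s["eef_pos"]; zt=z-.2049
for i in range(3):
    d=grab_frame("side"); P=pts(d); R=np.hypot(P[...,0]-x,P[...,1]-y)
    k=(R<.06)&(P[...,2]>zt-.005)&(P[...,2]<zt+.006); a=robust(P[k][:,:2])
    k=(R<.05)&(P[...,2]>.01)&(P[...,2]<.048); Q=P[k][:,:2]; print("skirt",a,"pot",robust(Q))
cv2.imwrite("pics/s7.png",cv2.resize(d["frame"][250:370,200:320],None,fx=5,fy=5,interpolation=2))
```

```text
skirt (array([ 0.4531, -0.0476,  0.0434]), 244) pot (array([ 0.4542, -0.047 ,  0.0375]), 669)
skirt (array([ 0.4532, -0.0473,  0.0436]), 255) pot (array([ 0.4541, -0.0467,  0.0376]), 654)
skirt (array([ 0.4531, -0.0476,  0.0435]), 247) pot (array([ 0.4541, -0.0467,  0.0377]), 640)
```

View pics/s7.png

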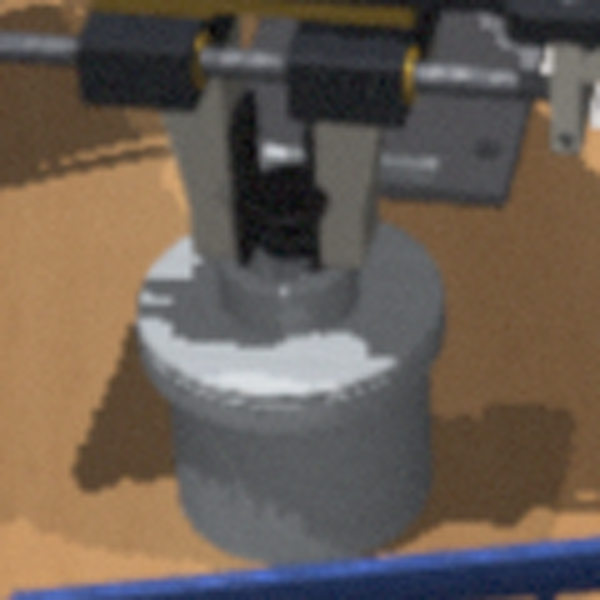

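Request:
send_rows(
  motion=[
    {"offset": [0, 0, -0.3], "turn": 0},
    {"offset": [0, -0.2, -0.3], "turn": 0},
    {"offset": [0, -0.2, -0.3], "turn": 0},
    {"offset": [0, -0.2, -0.3], "turn": 0},
  ],
)

```text
t: 12.25
eef_pos: [0.4557, -0.0491, 0.2697]
ee_rot: [3.142, -0.0, -1.839]
force: [0.7, -0.2, -2.9]
width: 0.017
```

```bash
cat >> h.py <<'E'
def sil(zt,x,y):
    d=grab_frame("side"); P=pts(d); R=np.hypot(P[...,0]-x,P[...,1]-y); o=[]
    for lo,hi,h in((zt-.004,zt+.009,zt),(.030,.046,.038)):
        k=(R<.055)&(P[...,2]>lo)&(P[...,2]<hi)
        L=[];Rr=[]
        for v in np.nonzero(k.sum(1)>25)[0]:
            u=np.nonzero(k[v])[0]; L.append((u.min(),v)); Rr.append((u.max(),v))
        l=min(L);r=max(Rr); w=[ray(d,*q,h) for q in(l,r)]
        right=np.array(d["cam_to_world"])[:2,0]; o.append([right@q[:2] for q in w])
    o=np.array(o); print("lid l/r",o[0].round(4),"pot",o[1].round(4),"centre diff mm",(o[0].mean()-o[1].mean())*1000)
E
python3 - <<'E'
from h import *
s=get_state(); x,y,z=s["eef_pos"]; print(s["eef_pos"],s["force"])
for i in range(3): sil(z-.2049,x,y)
E
```

```text
[ 0.45573672 -0.04907802  0.26966485] [ 0.66045711 -0.2407921  -2.92583088]
lid l/r [0.4125 0.5009] pot [0.4243 0.4894] centre diff mm -0.14751656347677944
lid l/r [0.4125 0.5008] pot [0.4243 0.4895] centre diff mm -0.25744970209157225
lid l/r [0.4119 0.5007] pot [0.4257 0.4895] centre diff mm -1.324170343210751
```

Request:
send_rows(
  motion=[
    {"offset": [0, 0, 0.3], "turn": 0},
    {"offset": [0, 0, 0.3], "turn": 0},
    {"offset": [0, 0, 0.3], "turn": 0},
  ],
)

```text
t: 12.7
eef_pos: [0.4556, -0.0491, 0.2665]
ee_rot: [3.141, -0.0, -1.838]
force: [-1.1, -0.3, -2.5]
width: 0.0173
```

Request:
send_rows(
  motion=[
    {"offset": [0, 0, 0.1], "turn": 0},
    {"offset": [0, 0, 0.2], "turn": 0},
    {"offset": [0, 0, 0.2], "turn": 0},
    {"offset": [0, 0, 0.2], "turn": 0},
  ],
)

```text
t: 13.1
eef_pos: [0.4557, -0.0491, 0.2646]
ee_rot: [3.142, -0.0, -1.838]
force: [0.2, 1.1, -2.9]
width: 0.0175
```

Run:
```python
from h import *
s=get_state(); x,y,z=s["eef_pos"]; print(s["eef_pos"],s["ee_rot"],s["force"],s["moment"],"inner z",z-.2049)
```

```text
[ 0.45569306 -0.04905292  0.26464654] [ 3.14156396e+00 -4.84099599e-05 -1.83848243e+00] [ 0.2329886   1.09625632 -2.85662376] [ 0.08219405 -0.06197436  0.06442991] inner z 0.05974653656747672
```

Request:
send_rows(
  motion=[
    {"offset": [0, 0, 0.1], "turn": 0},
    {"offset": [0, 0, 0.2], "turn": 0},
    {"offset": [0, 0, 0.2], "turn": 0},
    {"offset": [0, 0, 0.2], "turn": 0},
  ],
)

```text
t: 13.5
eef_pos: [0.4557, -0.049, 0.2626]
ee_rot: [3.141, -0.0, -1.838]
force: [-0.1, 0.5, -3.0]
width: 0.0173
```

Request:
send_rows(
  motion=[
    {"offset": [0, 0, 0.1], "turn": 0},
    {"offset": [0, 0, 0.2], "turn": 0},
    {"offset": [0, 0, 0.2], "turn": 0},
    {"offset": [0, 0, 0.2], "turn": 0},
  ],
)

```text
t: 13.9
eef_pos: [0.4557, -0.0491, 0.2606]
ee_rot: [3.142, -0.0, -1.838]
force: [-0.7, 0.2, -1.9]
width: 0.0171
```

Run:
```python
from h import *
s=get_state(); x,y,z=s["eef_pos"]; print(s["eef_pos"],s["ee_rot"],s["force"],s["moment"],s["width"],"inner z",z-.2049)
```

```text
[ 0.45568763 -0.04905011  0.26061871] [ 3.14150401e+00 -8.38518541e-05 -1.83849149e+00] [-0.73911284  0.17648225 -1.85504336] [ 0.07473791 -0.05338558 -0.01163588] 0.017120077712487972 inner z 0.055718706520114875
```

Nearly seated (0.7 mm to go). Lowering to contact.

Request:
send_rows(
  motion=[
    {"offset": [0, 0, 0.1], "turn": 0},
    {"offset": [0, 0, 0.1], "turn": 0},
    {"offset": [0, 0, 0.1], "turn": 0},
    {"offset": [0, 0, 0.1], "turn": 0},
  ],
)

```text
t: 14.3
eef_pos: [0.4558, -0.049, 0.2599]
ee_rot: [-3.141, 0.0, -1.838]
force: [-0.7, -0.4, 1.9]
width: 0.0173
```

Request:
send_rows(
  motion=[
    {"offset": [0, 0, 0.1], "turn": 0},
    {"offset": [0, 0, 0.1], "turn": 0},
    {"offset": [0, 0, 0.1], "turn": 0},
    {"offset": [0, 0, 0.1], "turn": 0},
  ],
)

```text
t: 14.7
eef_pos: [0.4558, -0.049, 0.2598]
ee_rot: [-3.141, 0.0, -1.838]
force: [-6.3, 2.0, 13.9]
width: 0.0174
```

Run:
```python
from h import *
s=get_state(); x,y,z=s["eef_pos"]; print(s["eef_pos"],s["ee_rot"],s["force"],s["moment"],s["width"],"inner z",z-.2049)
```

```text
[ 0.45581307 -0.04902231  0.2597614 ] [-3.14081043e+00  9.63059167e-05 -1.83798924e+00] [-6.29647895  2.03010451 13.90514163] [0.63771412 1.94838055 0.02911219] 0.017359684838529153 inner z 0.05486139632980466
```

Request:
send_rows(
  motion=[
    {"offset": [0, 0, -0.1], "turn": 0},
    {"offset": [0, 0, -0.1], "turn": 0},
    {"offset": [0, 0, -0.1], "turn": 0},
  ],
)

```text
t: 15.0
eef_pos: [0.4558, -0.049, 0.2598]
ee_rot: [-3.141, 0.0, -1.838]
force: [-2.5, 1.4, 5.5]
width: 0.0171
```

Request:
send_rows(
  motion=[
    {"offset": [0, 0, 0], "turn": 0},
    {"offset": [0, 0, 0], "turn": 0},
    {"offset": [0, 0, 0], "turn": 0},
    {"offset": [0, 0, 0], "turn": 0},
    {"offset": [0, 0, 0], "turn": 0},
  ],
  hand=0.4,
)

```text
t: 15.5
eef_pos: [0.4557, -0.0491, 0.2596]
ee_rot: [3.141, -0.0, -1.839]
force: [-0.1, 0.4, 0.3]
width: 0.0516
```

Run:
```python
from h import *
s=get_state(); x,y,z=s["eef_pos"]; print(s["eef_pos"],s["ee_rot"],s["force"],s["width"])
d=grab_frame("side"); P=pts(d); R=np.hypot(P[...,0]-x,P[...,1]-y); g=d["frame"].max(2)
k=(R<.022)&(P[...,2]>.065)&(P[...,2]<.0775); Q=P[k][:,:2]; print("collar wall",robust(Q))
k=(R<.05)&(P[...,2]>.050)&(P[...,2]<.060); print("skirt",robust(P[k][:,:2]))
k=(R<.05)&(P[...,2]>.01)&(P[...,2]<.045); print("pot",robust(P[k][:,:2]))
k=(R<.035)&(P[...,2]>.0625-.003)&(P[...,2]<.0665); print("plate z",np.percentile(P[k][:,2],[10,50,90]))
# tilt of lid top plate
k=(R<.041)&(R>.024)&(P[...,2]>.057)&(P[...,2]<.070); A=np.c_[P[k][:,:2],np.ones(k.sum())]; print("plane",np.linalg.lstsq(A,P[k][:,2],rcond=None)[0],k.sum())
cv2.imwrite("pics/s8.png",cv2.resize(d["frame"][250:370,200:320],None,fx=5,fy=5,interpolation=2))
```

```text
[ 0.45570308 -0.0490582   0.25956269] [ 3.14148127e+00 -8.90968290e-05 -1.83856498e+00] [-0.05887843  0.42258452  0.34074426] 0.05164973805563013
collar wall (array([ 0.4545, -0.0521,  0.0162]), 125)
skirt (array([ 0.4549, -0.0479,  0.0435]), 228)
pot (array([ 0.4542, -0.0467,  0.0377]), 545)
plate z [0.0622552  0.06367809 0.06499641]
plane [-0.0027504   0.00477192  0.06506736] 779
```

View pics/s8.png

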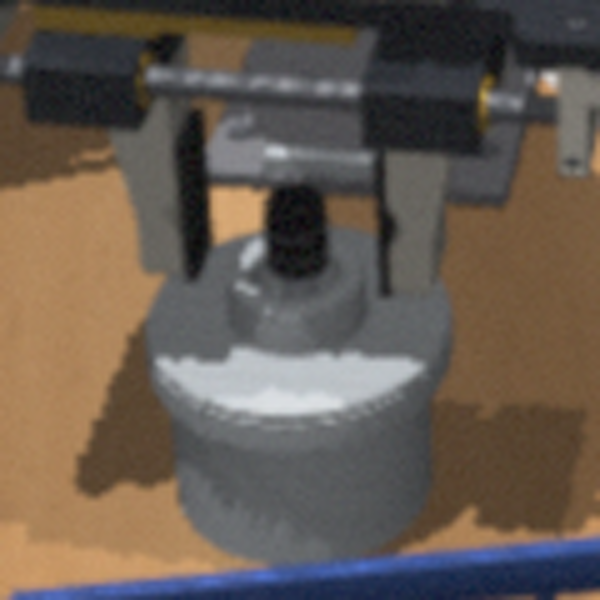

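Request:
send_rows(
  motion=[
    {"offset": [0, 0, 0.5], "turn": 0},
    {"offset": [0, 0, 1.0], "turn": 0},
    {"offset": [0, 0, 1.3], "turn": 0},
    {"offset": [0, 0, 1.5], "turn": 0},
    {"offset": [0, 0, 1.5], "turn": 0},
    {"offset": [0, 0, 1.5], "turn": 0},
  ],
)

```text
t: 16.15
eef_pos: [0.4558, -0.049, 0.2446]
ee_rot: [3.142, -0.0, -1.839]
force: [0.0, -0.1, -0.2]
width: 0.061
```

Request:
send_rows(
  motion=[
    {"offset": [0, 0, 0], "turn": 0},
    {"offset": [0, 0, 0], "turn": 0},
    {"offset": [0, 0, 0], "turn": 0},
    {"offset": [0, 0, 0], "turn": 0},
    {"offset": [0, 0, 0], "turn": 0},
  ],
  hand=-1,
  squeeze=15,
)

```text
t: 16.65
eef_pos: [0.4557, -0.049, 0.2448]
ee_rot: [-3.141, 0.0, -1.838]
force: [-0.7, -0.4, 1.6]
width: 0.0399
```

Run:
```python
from h import *
s=get_state(); x,y,z=s["eef_pos"]; print(s["eef_pos"],s["ee_rot"],s["force"],s["moment"],s["width"])
d=grab_frame("side"); P=pts(d); R=np.hypot(P[...,0]-x,P[...,1]-y)
k=(R<.05)&(P[...,2]>.050)&(P[...,2]<.060); print("skirt",robust(P[k][:,:2]))
k=(R<.05)&(P[...,2]>.01)&(P[...,2]<.045); print("pot",robust(P[k][:,:2]))
```

```text
[ 0.45572467 -0.04904656  0.2447671 ] [-3.14144743e+00  7.36627644e-05 -1.83848867e+00] [-0.6850469  -0.37533474  1.61108653] [ 0.1944642   0.0389319  -0.03322268] 0.039863778322189555
skirt (array([ 0.4557, -0.0482,  0.0435]), 229)
pot (array([ 0.4542, -0.0468,  0.0376]), 578)
```

Request:
send_rows(
  motion=[
    {"offset": [0, 0, -0.2], "turn": 0},
    {"offset": [0, 0, -0.4], "turn": 0},
    {"offset": [0, 0, -0.7], "turn": 0},
    {"offset": [0, 0, -1.0], "turn": 0},
    {"offset": [0, 0, -1.2], "turn": 0},
    {"offset": [0, 0, -1.2], "turn": 0},
    {"offset": [0, 0, -1.2], "turn": 0},
  ],
)

```text
t: 17.4
eef_pos: [0.4557, -0.049, 0.2567]
ee_rot: [-3.141, 0.0, -1.839]
force: [-0.1, 0.3, -1.3]
width: 0.0394
```

Run:
```python
from h import *
s=get_state(); x,y,z=s["eef_pos"]; print(s["eef_pos"],s["ee_rot"],s["force"],s["moment"],s["width"])
d=grab_frame("side"); P=pts(d); R=np.hypot(P[...,0]-x,P[...,1]-y)
k=(R<.05)&(P[...,2]>.01)&(P[...,2]<.045); print("pot",robust(P[k][:,:2]))
k=(R<.009)&(d["frame"].max(2)<70); print("knob z",np.percentile(P[k][:,2],[5,50,95,99]))
```

```text
[ 0.45568273 -0.04904927  0.25670986] [-3.14146612e+00  1.35814269e-04 -1.83857682e+00] [-0.05667377  0.29268976 -1.31244179] [ 0.0925202  -0.00606859 -0.06178067] 0.03936542826332471
pot (array([ 0.4541, -0.047 ,  0.0376]), 591)
knob z [0.09009238 0.10111816 0.10467518 0.10510012]
```

Weight on the tool is about 1 N, which matches the outer lid alone, and the knob is still at about 0.103 m. Lifting the rest of the way.

Request:
send_rows(
  motion=[
    {"offset": [0, 0, -0.6], "turn": 0},
    {"offset": [0, 0, -1.4], "turn": 0},
    {"offset": [0, 0, -2.4], "turn": 0},
    {"offset": [0, 0, -3.6], "turn": 0},
    {"offset": [0, 0, -4.8], "turn": 0},
    {"offset": [0, 0, -6.0], "turn": 0},
    {"offset": [0, 0, -7.2], "turn": 0},
    {"offset": [0, 0, -8.0], "turn": 0},
  ],
)

```text
t: 18.25
eef_pos: [0.4558, -0.049, 0.3384]
ee_rot: [-3.14, 0.001, -1.838]
force: [0.5, -0.0, -0.4]
width: 0.0398
```

Request:
send_rows(
  motion=[
    {"offset": [0, 0, -0.5], "turn": 0},
    {"offset": [0, 0, -0.7], "turn": 0},
    {"offset": [0, 0, -0.8], "turn": 0},
    {"offset": [0, 0, -0.8], "turn": 0},
    {"offset": [0, 0, -0.8], "turn": 0},
    {"offset": [0, 0, -0.8], "turn": 0},
    {"offset": [0, 0, -0.8], "turn": 0},
    {"offset": [0, 0, -0.8], "turn": 0},
  ],
)

```text
t: 19.05
eef_pos: [0.4557, -0.049, 0.3445]
ee_rot: [3.141, -0.0, -1.839]
force: [0.4, -0.8, -0.3]
width: 0.0399
```

Run:
```python
from h import *
s=get_state(); x,y,z=s["eef_pos"]; print(s["eef_pos"],s["ee_rot"],s["force"],s["qd"].round(4),s["width"])
d=grab_frame("side"); P=pts(d); R=np.hypot(P[...,0]-x,P[...,1]-y)
k=(R<.05)&(P[...,2]>.01)&(P[...,2]<.045); print("pot",robust(P[k][:,:2]))
k=(R<.041)&(R>.024)&(P[...,2]>.155)&(P[...,2]<.173); A=np.c_[P[k][:,:2]-[x,y],np.ones(k.sum())]; print("outer top plane",np.linalg.lstsq(A,P[k][:,2],rcond=None)[0],k.sum())
k=(R<.036)&(R>.012)&(P[...,2]>.052)&(P[...,2]<.066); A=np.c_[P[k][:,:2]-[x,y],np.ones(k.sum())]; print("inner flange plane",np.linalg.lstsq(A,P[k][:,2],rcond=None)[0],k.sum())
cv2.imwrite("pics/s9.png",cv2.resize(d["frame"][180:380,180:380],None,fx=3,fy=3,interpolation=2))
```

```text
[ 0.45571455 -0.0490282   0.34453972] [ 3.14137410e+00 -1.32991688e-04 -1.83852109e+00] [ 0.3566126  -0.78574651 -0.25871285] [ 0.0006 -0.001   0.0016  0.0012  0.0012  0.0015] 0.039896731849178094
pot (array([ 0.4541, -0.047 ,  0.0375]), 617)
outer top plane [0.00648698 0.04193633 0.1647168 ] 637
inner flange plane [-0.00112699  0.01303098  0.05949423] 1039
```

View pics/s9.png

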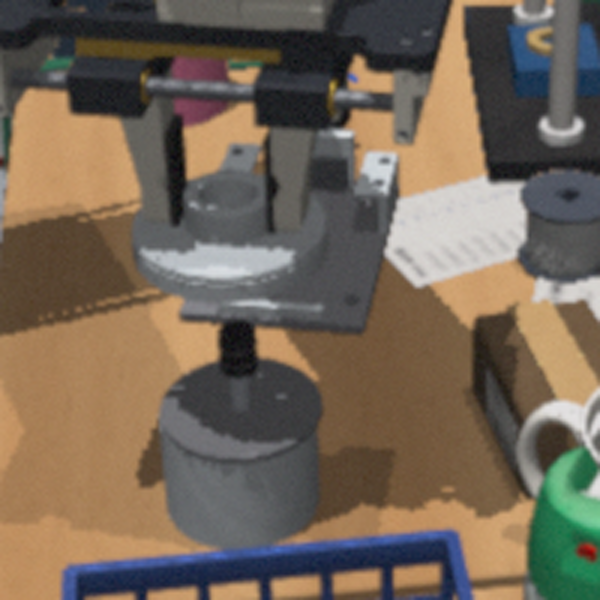

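Run:
```python
from h import *
s=get_state(); x,y,z=s["eef_pos"]
for i in range(2):
    d=grab_frame("side"); P=pts(d); R=np.hypot(P[...,0]-x,P[...,1]-y)
    k=(R<.038)&(R>.024)&(P[...,2]>.158)&(P[...,2]<.172); Q=P[k]-[x,y,0]
    for _ in range(8):
        c=np.linalg.lstsq(np.c_[Q[:,:2],np.ones(len(Q))],Q[:,2],rcond=None)[0]; e=Q[:,2]-np.c_[Q[:,:2],np.ones(len(Q))]@c; Q=Q[abs(e)<2.5*np.median(abs(e))] if _<3 else Q
    print(c.round(4),len(Q),"yrange",Q[:,1].min(),Q[:,1].max(),"width",s["width"],"rot",s["ee_rot"])
    k=(R<.0205)&(R>.0125)&(P[...,2]>.176)&(P[...,2]<.186); Q=P[k]-[x,y,0]; print("collar top",np.linalg.lstsq(np.c_[Q[:,:2],np.ones(len(Q))],Q[:,2],rcond=None)[0].round(4),len(Q))
T=grab_frame("top"); P=pts(T)
for n,c,r in(("reel",(.6556,.1423),.034),("pink",(.429,.371),.045),("carton",(.615,-.018),.06),("mug",(.648,-.141),.07)):
    k=(np.hypot(P[...,0]-c[0],P[...,1]-c[1])<r)&(P[...,2]>.03)&(P[...,2]<.12); print(n,k.sum(),P[k].mean(0).round(4))
```

```text
[-0.0017  0.007   0.1636] 331 yrange -0.03784739326789214 0.007378862688007436 width 0.039760782463004234 rot [ 3.14135827e+00 -1.27745386e-04 -1.83855128e+00]
collar top [-0.0136  0.0058  0.1786] 265
[-0.0012  0.0017  0.1634] 353 yrange -0.037368059232904684 0.007341785739205929 width 0.039760782463004234 rot [ 3.14135827e+00 -1.27745386e-04 -1.83855128e+00]
collar top [-0.0143  0.0114  0.1788] 263
reel 796 [0.6555 0.1424 0.0444]
pink 602 [0.4281 0.3718 0.0486]
carton 2110 [ 0.6145 -0.0177  0.0492]
mug 1684 [ 0.6512 -0.144   0.07  ]
```

```bash
python3 -c "
from station import *
print(job_done(), get_state()['t'])"
```

```text
the job is handed in; nothing more can be done
the job is handed in; nothing more can be done
```

I finished the job in the order asked and handed it in at about 19 s of the 69 s allowed. `job_done()` gives no verdict, so what follows is from my own checks.

**What I did**
- **Ejector:** I pressed it to its hard stop, where the force rose to about 25 N with no further travel. The outer lid moved 38–39 mm out.
- **Pair onto the pot:** I lifted both lids by the knob and lowered them onto the pot. The first try caught at about 2 N, so I backed off 3 mm, shifted 2 mm sideways and lowered again, then released the knob.
- **Outer lid:** I gripped it by the collar at 15 N and lifted it straight up.

**Last checks**
- **Inner lid:** its top face is level, at 59.5 mm against an expected 59 mm, so it is seated on the rim.
- **Outer lid:** its underside is about 10.4 cm and its skirt about 9.5 cm above the rim. It is level within about 0.5° and the arm is still.
- **Pot and other things:** the pot has not moved measurably. The reel and carton read as before.

**Checks that failed or disagreed**
- The two cameras differed by about 3 mm on the pot's position along y.
- My silhouette check of how well the lids were centred was too noisy to use, so I set the final alignment by force.
- Pressing the lids down briefly reached about 14 N vertical and 6 N sideways before I eased off.
- The knob moved only about 36 mm out, which fits the 2 mm play between the lids.
- The first tilt fit of the outer lid read 2.4°, because it took in points on the skirt. The repeat without them read level.
- The last mug and pink pot readings shifted by about 4 mm and 1 mm, but I used different image masks from the first measurement, so they confirm nothing. The gripper did not come near the mug. It passed over the edge of the pink pot with about 2 cm of height to spare.

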